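Scan the red-lidded spice jar and show its label to the camera

ROBOT

A 6-joint arm with a two-finger parallel gripper is mounted at the origin on the work surface. World frame = base frame: x ahead of the robot, y to its left, z up, the work surface at z = 0. Lengths are in m, angles in degrees, forces in N, time in s.
With the tool pointing down it reaches from about 0.275 to 0.725 m from the base axis. Payload 5.6 kg.
Tool frame: the origin (TCP) lies between the finger pads; the fingertips stand 17 mm ahead of it and the grasp point (between the pads) lies 2 mm behind it; z points along the fingers, y is the line along which they close (so a half turn about z gives the same grasp; the last joint's range is limited). The gripper opens to 85 mm and grips with 20 to 120 N. Pads are 22 mm wide; open, the fingers measure 114 mm over their backs; the gripper's body (76 mm by 85 mm) begins 54 mm behind the grasp point. The pads swing forward as they close: fully open they stand 13 mm farther back than shut.
Start: joints at [81.681, 14.616, 6.199, 0, -81.583, -16.306], TCP at [0.229, 0.5, 0.248] pointing down, gripper open.
Joint ranges: [-168.99, 168.99], [-69.2, 112.95], [-62.41, 85.93], [-164.36, 98.24], [-168.68, -3.75], [-174.98, 174.98]. Speed limits (degrees/s): [147.25, 147.25, 180, 180, 180, 180].

INTERFACE

Orientations are given as [roll, pitch, yaw] about the fixed x, y, z axes, in that order (R = Rz(yaw) Ry(pitch) Rx(roll)).
In Python, from plant import get_state, snapshot, close_job, search_frame gives the robot as it stands. The module is installed in compiled form; this text tells all that it offers.
- The arm moves only by the shell command python3 -m crank 'ROWS' [FORCE]. ROWS is JSON, a list that holds one entry, the list of rows, each a list of 5 numbers: the finger opening in mm, from 0 to 85.4, then the shift along the tool's x, y, z in mm, then the turn about the tool's z in rad. In form: [[[claw, dx, dy, dz, turn], ...]]. A call has 1 to 8 rows; each row shifts and turns the commanded pose from where the row before left it, along the tool's axes as they then stand; what a row does not reach is not made up. A row lasts 1/10 s, in which the tool goes at most 50 mm and 8.59 degrees, less where a joint would pass 70% of its speed; a pose out of reach is approached as far as the arm can. A call with a gripper value outside its range is refused whole. The fingers move at their own pace and stop on an object; FORCE is the grip in N (left out, the last holds). Time passes only in rows, so rows that do not move let the fingers close. It gives the time, the measured TCP pose, the force, the opening and the grip force at its end, in the units of the state.
- get_state(): the state, without advancing time (a new reading comes with each control period).
- snapshot(name): name is "side" or "top" or "wrist"; returns a dict with "frame" (420x560x3 uint8, red, green, blue), "range_z" (420x560 float32, m along the optical axis (not along the pixel's ray), 0 where there is no reading), "fov_y" (degrees; the focal length in pixels is half the picture's height over the tangent of half this angle, whatever the lens; pixels are square), "cx", "cy" (the principal point, pixels), "rvec" (rotation vector, rad) and "tvec" (3), from world to camera coordinates, as OpenCV has them. Camera axes: x right, y down, z forward; pixel columns grow to the right and rows downward; lengths in m; the calibration is good to about 2 mm. A picture is of the moment at which its call begins.
- close_job(): hands the job in; it is judged then, once.
Trained networks look in a picture, given as the dict that the camera call returned (one of the last four; its "shot" number tells which), for a name from the list of things; names that differ only in an ending like _2 or _b are one class to them, and where a whole thing is asked for, a point or a joint stands for the part that bears it (a point fixed in the world has none). Each returns a list of dicts, best first, with "conf" (0 to 1); they miss things now and then, are a little off and sometimes report something else, mostly with a low value. They report only what shows in the picture. A call takes as long as a camera call. They do not tell look-alikes from the thing itself.
- search_frame(name, picture): "position" ([x, y, z] in m, in the coordinates of the camera as it stood for that picture, good to about 4 mm: the middle of the surface that is visible of it).
The state is a dict: "clock": time; "joints": joint angles; "dq": joint speeds; "tau": joint torques, N m; "tcp_pos": TCP position; "ee_rot": TCP orientation; "force": force on the tool from outside, world axes, zero at the start; "wrist_torque": the same for the moment, N m; "finger_gap": finger opening in m; "grasp_force": force on a finger pad.
Only numpy, scipy, OpenCV 4.12 (cv2) and the standard library are available. Lean on these libraries where they do the work, as an engineer would, in place of code of your own. Each camera call takes 0.05 s, during which the arm holds its last target. There are 200 camera calls.

TASK

Check in the red-lidded spice jar: turn it on the spot, standing on its board, until the barcode label on its side faces the scanner block's red window, and leave it facing there for about a second so that it reads. Then pick the jar up and hold it still and upright in the air in front of the inspection camera, with the label turned square to the lens, its middle level with the middle of the lens, straight in front of it and 12 cm away. Finish while still holding it there, and leave the other jars, the mug and the camera where they are.

Things in the scene. Friction and masses are not known exactly. Their poses are not given: they have to be found in the camera images.
- red_jar: White ceramic spice jar with red lid, upright on the board, 105 mm tall, 0.15 to 0.32 kg; body 50 mm across up to 70 mm, lid (straight cap, fixed on) 52 mm across from 70 to 105 mm: grip it there, from above. Origin: centre of underside, z up, own +x out through the middle of its barcode label. Yellow stripe on the lid from middle to rim on the label's side. Jars' axes at least 110 mm apart
- red_jar_code (a point): Middle of the red jar's label (yellow with black bars, 30 mm wide, 21 to 59 mm above the underside): 25 mm from the jar's axis along the jar's +x, 40 mm above the underside; axes are the jar's. At the start it faces at least 15 degrees away from the scanner, up to right round
- blue_jar: spice jar like the red one in every size, with the same label and stripe, but a blue lid; stands on the board; a bystander. Origin: centre of its underside
- green_jar: spice jar like the red one in every size, with the same label and stripe, but a green lid; stands on the board; a bystander. Origin: centre of its underside
- board: Fixed wooden board the jars stand on, 260 x 240 x 12 mm; origin: centre of its underside, so the jars stand 12 mm above its origin
- scanner: Fixed grey scanner block, 80 (own x) x 110 (own y) x 120 mm high, beside the board on the robot's left; its front, own -x, has a red window and looks across the board; a red bar on its top lies along the front edge. Origin: centre of its underside
- window (a point): Middle of the scanner's red window, 70 mm wide, 36 mm high, 55 mm above the counter; looks along own -x. The jar faces it when the straight line out of the label (the jar's +x), seen from above, runs into the window; 120 to 350 mm from the jars
- camera_stand: Inspection camera at the robot's right. Fixed foot 150 x 130 x 14 mm, mast 304 mm tall at own x 75 mm; black head 60 x 70 x 55 mm in front of the mast looks level along own -x, lens barrel 44 mm across. Lens 170 to 220 mm above the counter, different each run, held by a stiff clamp. Origin: on the counter below the head's front face, 20 mm behind the lens front
- lens (a point): Middle of the front glass of the lens. Its axes are the camera's: z up, the camera looks level along own -x, so the label's middle belongs at own (-120, 0, 0) mm, with the jar's +x axis pointing back at the lens
- mug: Blue mug, 80 mm across, 90 mm tall; a bystander. Origin: centre of its underside
There are look-alikes about, which are no part of the job. Leave any orange look-alike of the scanner alone. What is shaped like the red_jar but pink is not meant.

How it is judged (in metres and radians):
On the way:
1. the red-lidded jar, turned on the spot and standing on the board, has its label facing the scanner's window (x of window in the frame of red_jar above 0.05 m and y of window in the frame of red_jar between -0.035 and 0.035 m and z of red_jar in the frame of board between 0.008 and 0.017 m and angle between red_jar's own z axis and vertical below 0.1 rad and distance of red_jar from where it was at the start of the episode below 0.04 m and angular speed of red_jar below 0.3 rad/s), for 0.6 s.
At the end, for the whole second after the job is handed in: Fingers hold the red-lidded jar in the air, still, touching nothing else: label middle 90 to 150 mm before the lens, within 22 mm of its axis sideways and in height, facing it (line out of the label within 30 mm of the lens), upright within 0.17 rad. Other jars and mug within 30 mm of their places (x of red_jar_code in the frame of lens between -0.15 and -0.09 m and y of red_jar_code in the frame of lens between -0.022 and 0.022 m and z of red_jar_code in the frame of lens between -0.022 and 0.022 m and x of lens in the frame of red_jar above 0.05 m and y of lens in the frame of red_jar between -0.03 and 0.03 m and angle between red_jar's own z axis and vertical below 0.17 rad and height (world z) of red_jar above 0.09 m and contact force between the fingers and red_jar above 2 N and contact force between red_jar and camera_stand below 0.2 N and contact force between red_jar and blue_jar below 0.2 N and contact force between red_jar and green_jar below 0.2 N and linear speed of red_jar below 0.02 m/s and angular speed of red_jar below 0.2 rad/s and distance of each of blue_jar, green_jar, mug from where it was at the start of the episode below 0.03 m); the arm keeps its last pose, push and grip.
It fails at once if another spice jar is pushed away by 30 mm or more, or tipped over (distance of any of blue_jar, green_jar from where it was at the start of the episode above 0.03 m or angle between any of blue_jar, green_jar's own z axis and vertical above 0.4 rad).
It fails at once if the mug is pushed away by 30 mm or more, or tipped over (distance of mug from where it was at the start of the episode above 0.03 m or angle between mug's own z axis and vertical above 0.4 rad).
It fails at once if the red-lidded jar is tipped far over (angle between red_jar's own z axis and vertical above 0.6 rad).
It fails at once if the camera is pushed up or down its mast by 10 mm or more (distance of lens from where it was at the start of the episode above 0.01 m).
It also fails if it takes over 45 s, if anything falls off the work surface, if the arm or the gripper's body presses on something with over 40 N, if the wrist force passes 120 N, or if a joint passes its speed limit or range.

## Working session

There is one attempt and no reset: what is moved stays moved. The work goes in short steps, Python scripts to look and compute and a shell command to move; the robot and the scene stay as the last step left them, time stands still between calls to the robot, and variables do not carry over. Pictures are saved under pics/ and viewed, at most 10 in all, crops included, and the job is handed in when it is done.

```bash
mkdir -p pics
cat > h.py <<'E'
import numpy as np, cv2
from plant import get_state, snapshot, close_job, search_frame
def cam(s):
    f=s["frame"].shape[0]/2/np.tan(np.radians(s["fov_y"])/2)
    R=cv2.Rodrigues(np.array(s["rvec"],float))[0]; return f,R,np.array(s["tvec"],float).ravel()
def world(s,p):
    f,R,t=cam(s); return R.T@(np.asarray(p,float)-t)
def cloud(s):
    f,R,t=cam(s); z=s["range_z"]; v,u=np.indices(z.shape)
    P=np.stack([(u-s["cx"])/f*z,(v-s["cy"])/f*z,z],-1); return (P-t)@R
def proj(s,P):
    f,R,t=cam(s); c=R@np.asarray(P,float)+t; return c[0]/c[2]*f+s["cx"],c[1]/c[2]*f+s["cy"]
def save(n,im): cv2.imwrite(n,cv2.cvtColor(im,cv2.COLOR_RGB2BGR))
E
python3 - <<'E'
from h import *
for n in("top","side"):
    s=snapshot(n); save(f"pics/{n}0.png",s["frame"])
    for k in("red_jar","blue_jar","green_jar","red_jar_code","board","scanner","window","camera_stand","lens","mug"):
        for d in search_frame(k,s)[:4]:
            w=world(s,d["position"]); print(n,k,round(d["conf"],2),w.round(3),np.round(proj(s,w)))
print(get_state())
E
```

```text
top red_jar 0.8 [0.562 0.04  0.115] [242. 181.]
top red_jar 0.71 [ 0.562 -0.108  0.104] [301. 179.]
top red_jar 0.64 [ 0.439 -0.124  0.105] [311. 226.]
top blue_jar 0.61 [0.594 0.161 0.119] [193. 172.]
top green_jar 0.6 [0.467 0.147 0.115] [200. 222.]
top green_jar 0.44 [0.56  0.037 0.12 ] [243. 182.]
top red_jar_code 0.9 [0.557 0.035 0.118] [244. 183.]
top red_jar_code 0.7 [ 0.562 -0.113  0.109] [303. 178.]
top red_jar_code 0.58 [ 0.444 -0.121  0.106] [310. 224.]
top board 0.98 [0.542 0.092 0.01 ] [227. 201.]
top scanner 0.69 [0.518 0.36  0.124] [112. 207.]
top scanner 0.6 [0.367 0.338 0.12 ] [121. 268.]
top window 0.9 [0.523 0.358 0.122] [113. 205.]
top window 0.86 [0.366 0.345 0.121] [118. 269.]
top camera_stand 0.78 [ 0.648 -0.372  0.014] [392. 151.]
top lens 0.95 [ 0.647 -0.368  0.2  ] [410. 124.]
top lens 0.61 [0.593 0.159 0.119] [193. 172.]
top lens 0.2 [0.561 0.04  0.116] [242. 182.]
top mug 0.83 [ 0.325 -0.453  0.044] [442. 265.]
top mug 0.17 [0.519 0.359 0.121] [113. 207.]
top mug 0.16 [ 0.646 -0.369  0.197] [410. 125.]
side red_jar 0.86 [ 0.437 -0.14   0.084] [296. 247.]
s
[... 744 characters left out ...]
 0.331 -0.445  0.049] [353. 386.]
{'clock': 1.1, 'joints': array([ 8.16815664e+01,  1.46170894e+01,  6.20106238e+00,  1.69719359e-04,
       -8.15841023e+01, -1.63049222e+01]), 'dq': array([ 0.01238367,  0.05196848,  0.05973885,  0.03726122, -0.08393462,
        0.04914074]), 'tau': array([-9.27324504e-05, -3.86413980e+01,  2.38073015e+01,  5.36816776e+00,
       -6.15415975e-04,  1.77829668e-05]), 'tcp_pos': array([0.22914828, 0.49999442, 0.24828646]), 'ee_rot': array([ 1.79999923e+02, -1.97463655e-04, -2.46233309e+01]), 'force': array([0.74886152, 0.10949357, 0.02238796]), 'wrist_torque': array([ 0.02567534, -0.01292708, -0.01212966]), 'grasp_force': 0.0, 'finger_gap': 0.08548672953073408}
```

View pics/top0.png

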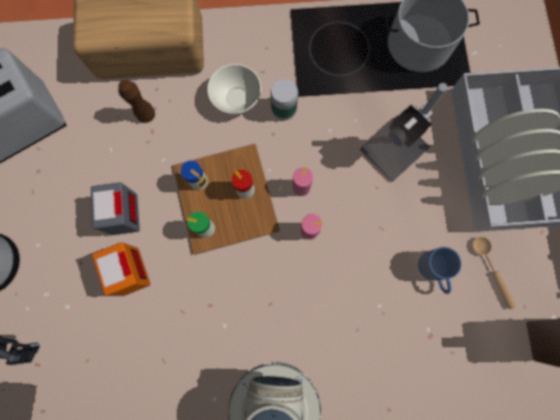

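View pics/side0.png

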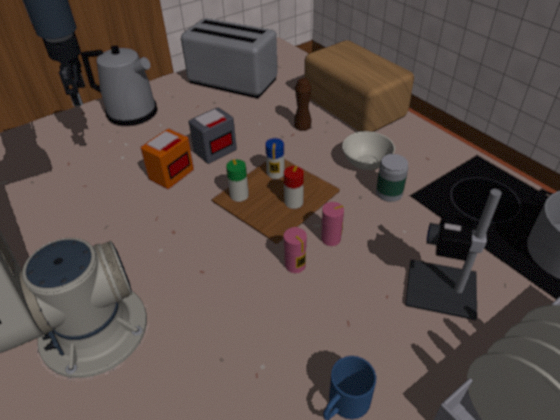

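The thing meant is the red lid at top (242,181), the only red one on the board. The lids at (303,179) and (311,226) are pink and off the board. The scanner is the grey block at (112,207), and the orange one at (121,268) is the decoy. I'll confirm with a crop and measure.

Run:
```python
from h import *
s=snapshot("top"); I=s["frame"]; C=cloud(s)
save("pics/crop0.png",cv2.resize(I[90:290,80:450],None,fx=2.1,fy=2.1,interpolation=cv2.INTER_CUBIC))
hsv=cv2.cvtColor(I,cv2.COLOR_RGB2HSV)
def near(x,y,r): return np.hypot(C[...,0]-x,C[...,1]-y)<r
H,S,V=[hsv[...,i].astype(int) for i in range(3)]
for n,(x,y) in dict(red=(.562,.037),blue=(.594,.159),green=(.467,.146)).items():
    m=near(x,y,.045)&(C[...,2]>.108)&(C[...,2]<.128)&(S>80)
    P=C[m]; (cx,cy),r=cv2.minEnclosingCircle(P[:,:2].astype(np.float32))
    ym=m&(H>15)&(H<35)&(S>110); Y=C[ym]
    print(n,m.sum(),"mean",P.mean(0).round(4),"circ",round(cx,4),round(cy,4),round(r,4),"yellow",ym.sum(),Y.mean(0).round(4) if len(Y) else 0)
# scanner top
for (x,y) in [(.518,.36)]:
    m=near(x,y,.1)&(C[...,2]>.112)&(C[...,2]<.13)
    rect=cv2.minAreaRect(C[m][:,:2].astype(np.float32)); print("scanner",m.sum(),rect,cv2.boxPoints(rect).round(3).tolist())
    rm=m&((H<8)|(H>172))&(S>130); R=C[rm]; print("bar",rm.sum(),R.mean(0).round(3), cv2.minAreaRect(R[:,:2].astype(np.float32)))
# camera
m=near(.66,-.38,.15)&(C[...,2]>.007)&(C[...,2]<.025)&(V<110); r=cv2.minAreaRect(C[m][:,:2].astype(np.float32)); print("foot",m.sum(),r,cv2.boxPoints(r).round(3).tolist())
m=near(.66,-.38,.15)&(C[...,2]>.15); 
for a,b in((.15,.2),(.2,.215),(.215,.235),(.235,.26),(.26,.36)):
    k=m&(C[...,2]>a)&(C[...,2]<b); 
    if k.sum()>2: print(a,b,k.sum(),C[k].mean(0).round(3),[ (round(q[0],3),round(q[1],3)) for q in cv2.boxPoints(cv2.minAreaRect(C[k][:,:2].astype(np.float32))).tolist()])
```

```text
red 341 mean [0.5688 0.041  0.1169] circ 0.5702 0.0417 0.0267 yellow 19 [0.583  0.0499 0.1181]
blue 288 mean [0.6014 0.1674 0.1169] circ 0.6017 0.1673 0.0253 yellow 8 [0.5916 0.1559 0.1161]
green 361 mean [0.4697 0.1535 0.117 ] circ 0.4704 0.1545 0.026 yellow 33 [0.4784 0.1667 0.1175]
scanner 1471 ((0.5006404519081116, 0.373483806848526), (0.16617871820926666, 0.08034408092498779), 3.70617413520813) [[0.41499999165534973, 0.40799999237060547], [0.41999998688697815, 0.328000009059906], [0.5860000252723694, 0.33899998664855957], [0.5809999704360962, 0.4189999997615814]]
bar 165 [0.529 0.346 0.121] ((0.5290122032165527, 0.3470059335231781), (0.05906651169061661, 0.01786346733570099), 4.649179458618164)
foot 1779 ((0.6608174443244934, -0.38075220584869385), (0.12982553243637085, 0.15055090188980103), 37.9140739440918) [[0.5630000233650208, -0.3610000014305115], [0.656000018119812, -0.47999998927116394], [0.7580000162124634, -0.4000000059604645], [0.6660000085830688, -0.2809999883174896]]
0.15 0.2 817 [ 0.645 -0.363  0.189] [(0.596, -0.355), (0.663, -0.44), (0.718, -0.397), (0.651, -0.312)]
0.2 0.215 405 [ 0.655 -0.377  0.202] [(0.609, -0.369), (0.656, -0.432), (0.71, -0.392), (0.663, -0.329)]
0.215 0.235 41 [ 0.678 -0.405  0.225] [(0.67, -0.41), (0.676, -0.415), (0.687, -0.401), (0.681, -0.396)]
0.235 0.26 54 [ 0.678 -0.405  0.248] [(0.669, -0.41), (0.677, -0.416), (0.687, -0.402), (0.68, -0.396)]
0.26 0.36 153 [ 0.68  -0.407  0.291] [(0.671, -0.403), (0.677, -0.421), (0.694, -0.416), (0.687, -0.397)]
```

View pics/crop0.png

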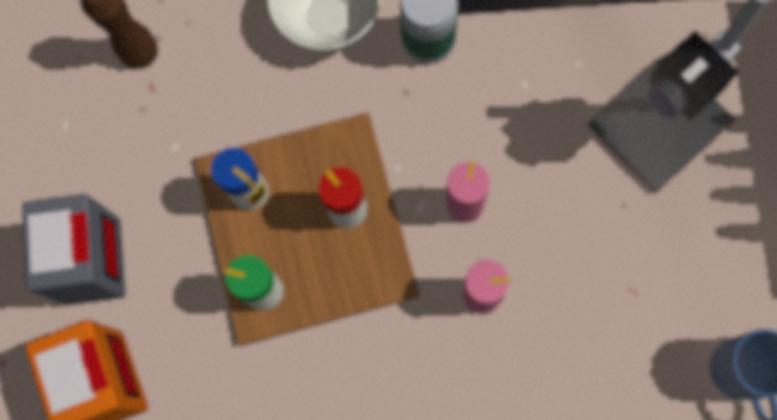

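The crop confirms the red lid at crop (342,190) on the wooden board, its stripe pointing up-left (label yaw about 35–40°). The other two jars on the board are blue and green. I'll move over it and look closer with the wrist camera.

```bash
python3 -m crank '[[[85,31,17,0,0],[85,31,17,0,0],[85,31,17,0,0],[85,31,17,0,0],[85,31,17,0,0],[85,31,17,0,0],[85,31,17,0,0],[85,31,17,0,0]]]'
python3 -m crank '[[[85,31,17,0,0],[85,31,17,0,0],[85,31,17,0,0],[85,31,17,0,0],[85,31,17,0,0],[85,31,17,0,0],[85,0,0,0,0],[85,0,0,0,0]]]'
python3 - <<'E'
from h import *
st=get_state(); print(st["tcp_pos"],st["ee_rot"],st["joints"])
s=snapshot("wrist"); save("pics/w1.png",s["frame"])
f,R,t=cam(s); print("cam",-R.T@t,R[2])
for k in("red_jar","window"):
    for d in search_frame(k,s)[:3]:
        w=world(s,d["position"]); print(k,round(d["conf"],2),w.round(3),np.round(proj(s,w)))
# scanner & lens refine from fixed cams
for n in("top","side"):
    q=snapshot(n); C=cloud(q); I=q["frame"]; hsv=cv2.cvtColor(I,cv2.COLOR_RGB2HSV); H,S,V=[hsv[...,i].astype(int) for i in range(3)]
    X,Y,Z=C[...,0],C[...,1],C[...,2]
    m=(np.hypot(X-.52,Y-.37)<.1)&(Z>.112)&(Z<.13)&~((H>5)&(H<18)&(S>130)&(V>90))
    lab,cc,stt,_=cv2.connectedComponentsWithStats(m.astype(np.uint8))
    m=cc==1+np.argmax(stt[1:,4]); r=cv2.minAreaRect(C[m][:,:2].astype(np.float32)); print(n,"scan",m.sum(),r)
    red=((H<8)|(H>172))&(S>110)&(np.hypot(X-.53,Y-.34)<.06)
    for a,b in((.025,.1),(.112,.13)):
        k=red&(Z>a)&(Z<b); print(n,"red",a,k.sum(),C[k].mean(0).round(4), C[k].min(0).round(3),C[k].max(0).round(3))
    e=np.array([.616,-.788]); l=np.array([-e[1],e[0]])
    D=(np.stack([X,Y],-1)-[.6235,-.3335]); a=D@e; b=D@l
    for lo,hi in((-.012,.006),(.004,.018),(.025,.075)):
        k=(a>lo)&(a<hi)&(abs(b)<.06)&(Z>.12)&(Z<.28)
        if k.sum()>5: print(n,"cam",lo,k.sum(),"a",a[k].min().round(4),"b",np.percentile(b[k],[1,50,99]).round(4),"z",np.percentile(Z[k],[1,50,95,99]).round(4))
    for d in search_frame("lens",q)[:1]: print("lens",d["conf"],world(q,d["position"]))
E
```

```text
clock: 1.95
tcp_pos: [0.3986, 0.2718, 0.2485]
ee_rot: [-180.0, -0.0, -24.6]
force: [0.5, 1.3, 0.6]
finger_gap: 0.085
grasp_force: 0.0
clock: 2.75
tcp_pos: [0.5247, 0.1022, 0.248]
ee_rot: [180.0, 0.0, -24.7]
force: [0.0, -0.1, 1.3]
finger_gap: 0.0845
grasp_force: 0.0
[0.52473051 0.1021966  0.24800032] [ 1.79987464e+02  2.25367960e-02 -2.47298368e+01] [ 2.78013504e+01  1.28836919e+01  3.88885058e+00 -1.03880252e-02
 -8.10288184e+01  3.74704373e+01]
cam [0.60103868 0.06651762 0.37435714] [-0.29485471  0.13455684 -0.9460207 ]
red_jar 0.93 [ 0.567 -0.092  0.082] [508.  27.]
red_jar 0.91 [0.571 0.038 0.12 ] [343. 104.]
red_jar 0.89 [ 0.46  -0.106  0.045] [530. 146.]
window 0.64 [0.529 0.334 0.084] [ 44. 291.]
window 0.57 [0.359 0.305 0.039] [182. 382.]
top scan 330 ((0.5430533289909363, 0.34437304735183716), (0.08401062339544296, 0.03273286670446396), 20.1038818359375)
top red 0.025 165 [0.5284 0.3349 0.0545] [0.493 0.332 0.026] [0.565 0.339 0.079]
top red 0.112 143 [0.5354 0.3453 0.121 ] [0.508 0.336 0.115] [0.56  0.356 0.125]
top cam -0.012 148 a -0.0009 b [-0.0206 -0.      0.0208] z [0.1543 0.1775 0.1948 0.1966]
top cam 0.004 104 a 0.004 b [-0.0209 -0.0023  0.0215] z [0.1769 0.191  0.1957 0.1965]
top cam 0.025 621 a 0.0251 b [-0.0348 -0.0025  0.0344] z [0.1609 0.2    0.2029 0.2042]
lens 0.96 [ 0.64534461 -0.36769366  0.20013571]
side scan 661 ((0.5252012014389038, 0.3743608295917511), (0.11083626747131348, 0.08419724553823471), 4.390528678894043)
side red 0.025 264 [0.5283 0.335  0.0552] [0.491 0.328 0.031] [0.567 0.342 0.077]
side red 0.112 78 [0.527  0.3448 0.1213] [0.498 0.336 0.115] [0.559 0.36  0.125]
side cam -0.012 91 a 0.0004 b [-0.0232 -0.0109  0.0158] z [0.1572 0.1833 0.1953 0.1965]
side cam 0.004 161 a 0.004 b [-0.024  -0.0156  0.0122] z [0.1623 0.188  0.1954 0.1961]
side cam 0.025 1121 a 0.0251 b [-0.038  -0.0281  0.0318] z [0.1488 0.1989 0.2022 0.2032]
lens 0.7 [ 0.63814155 -0.37748465  0.19144847]
```

View pics/w1.png

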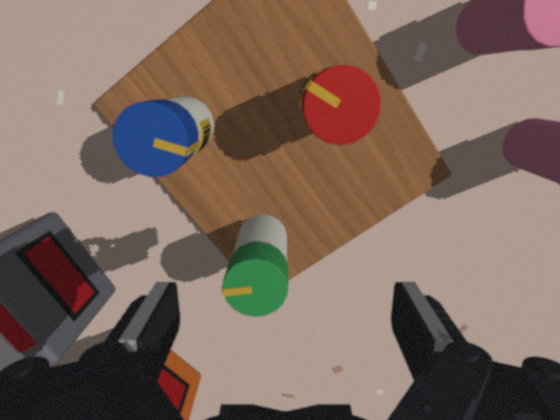

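The wrist view shows the red lid at (342,104) with its stripe toward (308,85). Blue is at (158,137), green at (256,280), and the window at (60,275).

Run:
```python
from h import *
s=snapshot("wrist"); C=cloud(s); hsv=cv2.cvtColor(s["frame"],cv2.COLOR_RGB2HSV); H,S,V=[hsv[...,i].astype(int) for i in range(3)]
X,Y,Z=[C[...,i] for i in range(3)]
m=(np.hypot(X-.569,Y-.041)<.035)&(Z>.11)&(Z<.126)
(cx,cy),r=cv2.minEnclosingCircle(C[m][:,:2].astype(np.float32)); print(m.sum(),C[m].mean(0),cx,cy,r)
y=m&(H>14)&(H<35)&(S>110); P=C[y][:,:2]; print(y.sum(),P.mean(0))
vx,vy,_,_=cv2.fitLine(P.astype(np.float32),cv2.DIST_L2,0,.01,.01).ravel(); print("line",np.degrees(np.arctan2(vy,vx)))
c=C[m].mean(0)[:2]
print("dir mean",np.degrees(np.arctan2(*(P.mean(0)-c)[::-1])),"window dir",np.degrees(np.arctan2(.335-c[1],.5284-c[0])))
st=get_state(); yaw=np.radians(st["ee_rot"][2]); d=c-st["tcp_pos"][:2]; cs,sn=np.cos(yaw),np.sin(yaw)
print("tool shift mm",1e3*(cs*d[0]+sn*d[1]),1e3*(sn*d[0]-cs*d[1]),st["tcp_pos"],st["ee_rot"])
```

```text
4898 [0.57085959 0.03881805 0.11789701] 0.5704641342163086 0.0388193242251873 0.02626083232462406
341 [0.58255556 0.04729788]
line 33.823696
dir mean 35.94289182143655 window dir 98.15813518478993
tool shift mm 69.19059892384035 39.284993998230206 [0.52426524 0.10331314 0.24846091] [-1.79987352e+02 -8.90334124e-03 -2.45668293e+01]
```

```bash
python3 -m crank '[[[85,35,20,0,0],[85,34,19,0,0],[85,0,0,0,0.12],[85,0,0,0,0.12],[85,0,0,0,0.12],[85,0,0,0,0.12],[85,0,0,0,0.12],[85,0,0,0,0]]]'
python3 -m crank '[[[85,0,0,25,0],[85,0,0,25,0],[85,0,0,25,0],[85,0,0,15,0],[85,0,0,0,0],[85,0,0,0,0],[85,0,0,0,0]]]'
```

```text
clock: 3.95
tcp_pos: [0.5709, 0.0388, 0.2483]
ee_rot: [-180.0, 0.0, -59.0]
force: [-0.5, -0.2, 0.3]
finger_gap: 0.085
grasp_force: 0.0
clock: 4.65
tcp_pos: [0.5718, 0.0388, 0.1597]
ee_rot: [-179.9, -0.1, -58.9]
force: [0.7, -0.2, 0.9]
finger_gap: 0.0851
grasp_force: 0.0
```

```bash
python3 -m crank '[[[85,0,0,20,0],[85,0,0,20,0],[85,0,0,18,0],[85,0,0,0,0],[85,0,0,0,0],[85,0,0,0,0]]]'
python3 -m crank '[[[45,0,0,0,0],[45,0,0,0,0],[45,0,0,0,0],[45,0,0,0,0],[45,0,0,0,0],[45,0,0,0,0],[45,0,0,0,0],[45,0,0,0,0]]]' 40
```

```text
clock: 5.25
tcp_pos: [0.5721, 0.0388, 0.1021]
ee_rot: [-179.8, -0.1, -59.0]
force: [-0.2, -0.2, -0.4]
finger_gap: 0.0847
grasp_force: 0.0
clock: 6.05
tcp_pos: [0.5713, 0.0385, 0.1012]
ee_rot: [-179.9, -0.0, -59.0]
force: [-1.6, -0.2, 5.8]
finger_gap: 0.0514
grasp_force: 41.8
```

```bash
python3 -m crank '[[[45,0,0,0,-0.11],[45,0,0,0,-0.11],[45,0,0,0,-0.11],[45,0,0,0,-0.11],[45,0,0,0,-0.11],[45,0,0,0,-0.11],[45,0,0,0,-0.11],[45,0,0,0,-0.11]]]'
python3 -m crank '[[[45,0,0,0,-0.11],[45,0,0,0,-0.11],[45,0,0,0,0],[45,0,0,0,0],[45,0,0,0,0]]]'
cat > look.py <<'E'
import sys
from h import *
x0,y0,z0,z1=map(float,sys.argv[2:6])
s=snapshot("wrist"); save(sys.argv[1],s["frame"]); C=cloud(s); hsv=cv2.cvtColor(s["frame"],cv2.COLOR_RGB2HSV); H,S,V=[hsv[...,i].astype(int) for i in range(3)]
X,Y,Z=[C[...,i] for i in range(3)]
m=(np.hypot(X-x0,Y-y0)<.035)&(Z>z0)&(Z<z1)
y=m&(H>14)&(H<35)&(S>110); rd=m&((H<8)|(H>172))&(S>110); P=C[y][:,:2]
print("lid",rd.sum(),C[rd].mean(0).round(4),"yellow",y.sum(),P.mean(0).round(4))
c=np.array([x0,y0]); print("dir mean",np.degrees(np.arctan2(*(P.mean(0)-c)[::-1])))
vx,vy,_,_=cv2.fitLine(P.astype(np.float32),cv2.DIST_L2,0,.01,.01).ravel(); print("line",np.degrees(np.arctan2(vy,vx)))
E
python3 look.py pics/w2.png .5713 .0385 .11 .126
```

```text
clock: 6.85
tcp_pos: [0.5725, 0.0396, 0.1012]
ee_rot: [-179.9, -0.2, -8.3]
force: [1.3, 3.0, 2.7]
finger_gap: 0.0512
grasp_force: 41.7
clock: 7.35
tcp_pos: [0.5721, 0.0393, 0.1012]
ee_rot: [-179.9, -0.2, 3.9]
force: [1.8, 2.9, 5.9]
finger_gap: 0.0511
grasp_force: 41.9
lid 14168 [0.5745 0.0374 0.1176] yellow 988 [0.5692 0.0523]
dir mean 98.74825333435184
line -83.57704
```

View pics/w2.png

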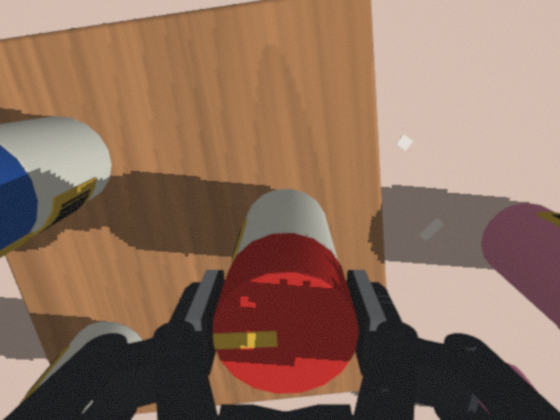

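The stripe now points left in the picture, at world yaw about 98°, and the window's direction is 98°. I'll hold for the scan, then lift.

```bash
python3 -m crank '[[[45,0,0,0,0],[45,0,0,0,0],[45,0,0,0,0],[45,0,0,0,0],[45,0,0,0,0],[45,0,0,0,0],[45,0,0,0,0],[45,0,0,0,0]]]'
python3 -m crank '[[[45,0,0,0,0],[45,0,0,0,0],[45,0,0,0,0],[45,0,0,-10,0],[45,0,0,-20,0],[45,0,0,-20,0],[45,0,0,-20,0],[45,0,0,-20,0]]]' 50
python3 -m crank '[[[45,0,0,-20,0],[45,0,0,-20,0],[45,0,0,-20,0],[45,0,0,0,0],[45,0,0,0,0]]]'
```

```text
clock: 8.2
tcp_pos: [0.5721, 0.0393, 0.1012]
ee_rot: [-179.9, -0.2, 3.9]
force: [1.6, 2.9, 5.2]
finger_gap: 0.0512
grasp_force: 41.9
clock: 9.0
tcp_pos: [0.5695, 0.0379, 0.19]
ee_rot: [179.9, 0.2, 3.9]
force: [-0.1, -0.3, -3.2]
finger_gap: 0.0507
grasp_force: 52.6
clock: 9.5
tcp_pos: [0.5701, 0.0384, 0.249]
ee_rot: [-180.0, 0.1, 4.0]
force: [-0.2, -0.6, -4.1]
finger_gap: 0.0508
grasp_force: 52.7
```

```bash
python3 -m crank '[[[45,-5,23,0,0],[45,-5,23,0,0],[45,-5,23,0,0],[45,-5,23,0,0],[45,-5,23,0,0],[45,-5,23,0,0],[45,-5,23,0,0],[45,-5,23,0,0]]]'
python3 -m crank '[[[45,-5,23,0,0],[45,-5,23,0,0],[45,-4,24,0,0],[45,0,0,0,0.13],[45,0,0,0,0.13],[45,0,0,0,0.13],[45,0,0,0,0.13],[45,0,0,0,0.13]]]'
python3 -m crank '[[[45,0,0,0,0.13],[45,0,0,0,0.13],[45,0,0,0,0.13],[45,0,0,0,0.13],[45,0,0,0,0.13],[45,0,0,0,0.13],[45,0,0,0,0.13],[45,0,0,0,0.13]]]'
python3 -m crank '[[[45,0,0,0,0.13],[45,0,0,0,0.13],[45,0,0,0,0.13],[45,0,0,0,0.13],[45,0,0,0,0.13],[45,0,0,0,0.13],[45,0,0,0,0.13],[45,0,0,0,0]]]'
python3 -m crank '[[[45,0,0,10,0],[45,0,0,10,0],[45,0,0,5,0],[45,0,0,0,0],[45,0,0,0,0],[45,0,0,0,0]]]'
python3 look.py pics/w3.png .534 -.219 .22 .26
python3 - <<'E'
from h import *
for n in("side","top"):
    s=snapshot(n); 
    if n=="side": save("pics/s3.png",cv2.resize(s["frame"][100:330,220:500],None,fx=2.5,fy=2.5,interpolation=cv2.INTER_CUBIC))
    C=cloud(s); X,Y,Z=[C[...,i] for i in range(3)]; hsv=cv2.cvtColor(s["frame"],cv2.COLOR_RGB2HSV); H,S,V=[hsv[...,i].astype(int) for i in range(3)]
    k=(np.hypot(X-.534,Y+.219)<.045)&(Z>.12)&(Z<.26); print(n,k.sum(),"zmin",np.percentile(C[k][:,2],[1,5]).round(4) if k.any() else 0)
    b=k&((H<8)|(H>172))&(S>120); print("red",b.sum(), C[b].mean(0).round(4), np.percentile(C[b][:,2],[1,99]).round(4)) if b.any() else 0
    for d in search_frame("red_jar_code",s)[:4]: print(round(d["conf"],2),world(s,d["position"]).round(4))
E
```

```text
clock: 10.3
tcp_pos: [0.5426, -0.1485, 0.248]
ee_rot: [-179.9, 0.3, 4.0]
force: [-0.8, -0.3, -2.8]
finger_gap: 0.0511
grasp_force: 52.9
clock: 11.1
tcp_pos: [0.5338, -0.2183, 0.2478]
ee_rot: [179.9, 0.3, -33.6]
force: [-0.3, -0.2, -2.7]
finger_gap: 0.0508
grasp_force: 53.0
clock: 11.9
tcp_pos: [0.5338, -0.2182, 0.2479]
ee_rot: [179.7, 0.1, -93.2]
force: [0.3, -0.0, -2.6]
finger_gap: 0.0509
grasp_force: 53.0
clock: 12.7
tcp_pos: [0.5339, -0.2183, 0.2481]
ee_rot: [179.8, -0.2, -145.1]
force: [1.1, 0.1, -3.3]
finger_gap: 0.0508
grasp_force: 53.0
clock: 13.3
tcp_pos: [0.5352, -0.2187, 0.2258]
ee_rot: [-180.0, 0.0, -144.9]
force: [-0.6, 0.5, -2.2]
finger_gap: 0.0506
grasp_force: 53.0
lid 15954 [ 0.5314 -0.2212  0.2401] yellow 991 [ 0.5457 -0.2299]
dir mean -42.99227971868985
line -51.773304
side 1432 zmin [0.1407 0.1478]
red 576 [ 0.5262 -0.2238  0.2339] [0.2093 0.2443]
0.89 [ 0.5537 -0.1329  0.0778]
0.72 [ 0.6522 -0.3932  0.0132]
0.68 [ 0.5228 -0.2269  0.2153]
0.57 [ 0.4346 -0.1374  0.0821]
top 233 zmin [0.1396 0.1431]
red 98 [ 0.5163 -0.2219  0.2359] [0.2129 0.245 ]
0.65 [ 0.514  -0.221   0.2027]
0.6 [ 0.4482 -0.1396  0.1066]
0.45 [0.5189 0.3588 0.1153]
```

View pics/s3.png

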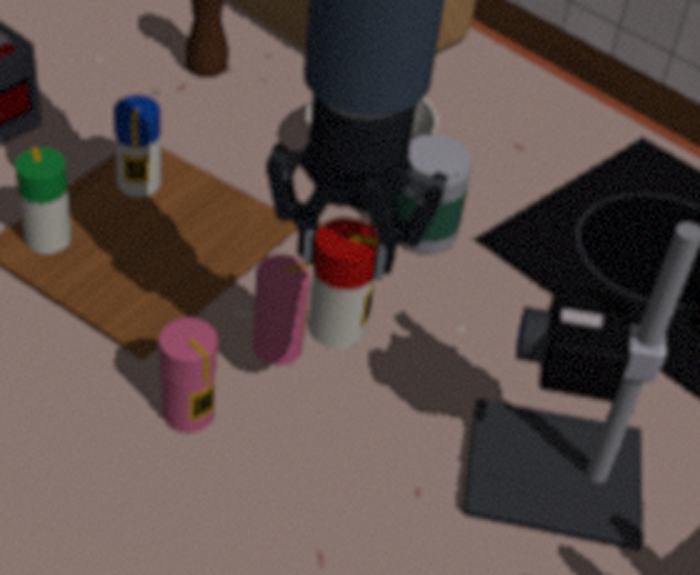

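View pics/w3.png

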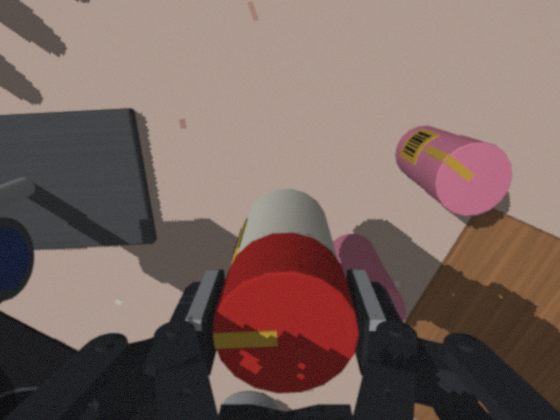

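The side crop shows the jar upright at (345,285), gripped by its lid, with the label toward the lens at (530,335). The wrist view shows the stripe unchanged in the grip, pointing at the camera head. I'll trim 2 mm and about 1°, let it settle and hand in.

```bash
python3 -m crank '[[[45,0,0,2,0.02],[45,0,0,0,0],[45,0,0,0,0],[45,0,0,0,0],[45,0,0,0,0],[45,0,0,0,0],[45,0,0,0,0],[45,0,0,0,0]]]'
python3 -c "from h import *; print(close_job())"
```

```text
clock: 14.35
tcp_pos: [0.5349, -0.2186, 0.2233]
ee_rot: [180.0, -0.0, -146.1]
force: [-0.1, -0.5, -1.7]
finger_gap: 0.0506
grasp_force: 53.0
the job is handed in; nothing more can be done
None
```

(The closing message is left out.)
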